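# Send the handwheel carrier round the corner track to its assembly nest

## Task

First pick up the loose lever handle that is blocking the track and lay it flat in the wooden tray. Then push the orange carrier gently along the track, round the corner and all the way home against the blue end stop, without forcing it or lifting it off the bench. Last, swing the red gate fully shut behind it, let go of everything, and leave the bottle, jar, spanner and blue spare carrier where they are.

Things in the scene. Friction and masses are not known exactly. Their poses are not given: they have to be found in the camera images.
- track: Fixed L-shaped aluminium track on the bench. Origin: on the bench, centre of the corner disc (radius 60 mm, 22 mm high). Channel 84 mm wide, rails 22 mm high, 8 mm thick, floor = bench top. In its frame the centreline runs from the open end (-102, 310) mm along -y to (-102, 0), a quarter circle of radius 102 about the origin to (0, -102), then along +x; curved outer rail: inside radius 144
- carrier: Orange plastic carrier, 0.35 to 0.7 kg, loose in the entry leg: oblong, half-round ends (radius 38 mm), 116 mm long along its x, 76 wide, 44 high, upright walls, 4 mm play each side in the channel; a black handwheel, part of it, lies on top, 10 mm proud. Origin: centre of its underside. Its +x points along its travel (track -y at the start, track +x when home)
- nest (a point): Where the carrier's origin lies when home, its front end touching the blue end stop (32 mm high, near face at x = 162 mm in the track frame): track frame (104, -102, 0) mm; same axes as the track
- gate (a joint): Red swing gate, rad: 0 = shut square across the exit leg (hard stop), 1.9 to 2.7 at the start (open, over the corner disc), limit 2.8. Shuts anticlockwise from above; stays where left (friction 0.05 N m). The arm points from its pivot at angle -pi/2 - q in the track frame: a bar 12 mm wide, heights 24 to 40 mm, reaching 84 mm from the pivot. Shut, it stands 10 mm behind a carrier that is home
- gate_pivot (a point): On the gate's vertical hinge axis: track frame (30, -42) mm, height 32 mm, in a fixed post of radius 8 mm and 44 mm high; same axes as the track
- gate_knob (a point): Centre of the upright red knob (radius 9 mm, heights 40 to 58 mm) on the gate arm, 75 mm from the hinge axis
- handle_mid (a point): Middle of the loose lever handle lying across the entry leg's rails, underside at height 22 mm: flat steel bar 144 mm long (its x), 18 wide, 14 thick, 0.16 kg; steel boss radius 17, 18 high, 58 mm towards +x; upright black knob radius 14, top 42 mm above the underside, 58 mm towards -x. This point is 7 mm above the underside; z up
- tray: Fixed wooden tray beside the track, in the inner corner of the L: outside 110 mm (its x) by 190 mm (its y) and 30 mm high, walls and floor 5 mm thick, open on top. Origin: centre of its underside
- oil_bottle: Bystander: brown bottle, radius 26 mm, 140 mm high, standing outside the corner; origin at its underside
- grease_jar: Bystander: green jar, radius 32 mm, 80 mm high, standing between the exit leg and the tray; origin at its underside
- spare_carrier: Bystander: blue carrier of the same outline and height as the orange one, standing outside the exit leg; origin at its underside
- spanner: Bystander: steel spanner 170 mm long lying flat on the bench just past the open end of the entry leg
- corner_start (a point): Point on the channel's centreline, on the bench, where the entry leg meets the corner: track frame (-102, 0) mm; same axes as the track
- corner_end (a point): Point on the channel's centreline, on the bench, where the corner meets the exit leg: track frame (0, -102) mm; same axes as the track
There are look-alikes about, which are no part of the job. What is meant by the part that bears handle_mid is not green or turquoise, and is the larger of those in its own colour.

How it is judged (in metres and radians):
On the way, in this order (a step that is already met when the one before it is completed fails the run):
1. the lever handle lies flat on the floor of the tray, let go (x of handle_mid in the frame of tray between -0.045 and 0.045 m and y of handle_mid in the frame of tray between -0.08 and 0.08 m and z of handle_mid in the frame of tray below 0.02 m and angle between handle_mid's own z axis and vertical below 0.15 rad and contact force between handle and the fingers below 0.1 N), for 0.2 s.
2. the carrier is home against the end stop (x of carrier in the frame of nest between -0.008 and 0.008 m and y of carrier in the frame of nest between -0.008 and 0.008 m and angle between the x axis of carrier and the x axis of nest, either way round below 0.15 rad), for 0.2 s.
3. the gate is shut behind it (value of joint gate below 0.1 rad), for 0.2 s.
At the end, for the whole second after the job is handed in: Handle flat on the tray floor: middle inside the walls, under 20 mm above the tray's underside, tilt under 0.15 rad. Carrier at rest within 8 mm of home along and across the exit leg, in line within 0.15 rad. Gate under 0.1 rad. Everything released (all of step 1 and all of step 2 and value of joint gate below 0.1 rad and linear speed of carrier below 0.01 m/s); the robot touches nothing.
It fails at once if the carrier is lifted more than 10 mm or tipped by more than 0.25 rad (height (world z) of carrier above 0.01 m or angle between carrier's own z axis and vertical above 0.25 rad).
It fails at once if the carrier is forced: pushed by the gripper with more than 50 N (contact force between carrier and the fingers above 50 N).
It fails at once if a bystander (bottle, jar, spare carrier, spanner) is moved more than 25 mm (distance of any of oil_bottle, grease_jar, spare_carrier, spanner from where it was at the start of the episode above 0.025 m).
It also fails if it takes over 72 s, if anything falls off the work surface, if the arm or the gripper's body presses on something with over 40 N, if the wrist force passes 120 N, or if a joint passes its speed limit or range.

## Robot

A 6-joint arm with a two-finger parallel gripper is mounted at the origin on the work surface. World frame = base frame: x ahead of the robot, y to its left, z up, the work surface at z = 0. Lengths are in m, angles in degrees, forces in N, time in s.
With the tool pointing down it reaches from about 0.375 to 0.9 m from the base axis. Payload 3.1 kg.
Tool frame: the origin (TCP) lies on the centre line of the jaws, within the pads' length; the fingertips stand 25 mm ahead of it and the grasp point (between the pads) lies 6 mm ahead of it; z points along the fingers, y is the line along which they close (so a half turn about z gives the same grasp; the last joint's range is limited). The gripper opens to 85 mm and grips with 20 to 120 N. Pads are 22 mm wide; open, the fingers measure 114 mm over their backs; the gripper's body (76 mm by 85 mm) begins 54 mm behind the grasp point. The pads swing forward as they close: fully open they stand 13 mm farther back than shut.
Start: joints at [-77.321, 30.224, 82.088, -0, 67.689, -10.227], TCP at [0.243, -0.576, 0.256] pointing down, gripper open.
Joint ranges: [-176.69, 176.69], [-43.24, 126.21], [12.49, 139.97], [-82, 262], [0, 151.66], [-163.58, 163.58]. Speed limits (degrees/s): [159.86, 159.86, 180, 180, 180, 180].

## Interface

Orientations are given as a 3x3 rotation matrix whose columns are the frame's x, y, z axes.
In Python, from rig import r gives the robot as it stands.
- The arm moves only by the shell command python3 -m inch 'ROWS' [OPENING] [FORCE]. ROWS is JSON, a list of rows, each a list of 6 numbers: the shift along the tool's x, y, z in units of 40 mm (1.0 is 40 mm), then the turn, a rotation vector about the tool's x, y, z in units of 6 degrees (1.0 is 6 degrees). A call has exactly 5 rows; each row shifts and turns the commanded pose from where the row before left it, along the tool's axes as they then stand; what a row does not reach is not made up. A row lasts 1/12 s, in which the tool goes at most 41.7 mm and 7.16 degrees, less where a joint would pass 70% of its speed; a pose out of reach is approached as far as the arm can. A call is refused whole if a number of a shift passes 1 or a number of a turn 1, either way. A call with a gripper value outside its range is refused whole. OPENING is the opening, from 0 (shut) to 1 (fully open), set as the call begins (- or left out, the last holds). The fingers move at their own pace and stop on an object; FORCE is the grip in N (left out, the last holds). Time passes only in rows, so rows that do not move let the fingers close, or fill a call up. It gives the time, the measured TCP pose, the force, the opening and the grip force at its end, in the units of the state.
- r.observe(): the state, without advancing time (a new reading comes with each control period).
- r.read_camera(name): name is "scene" or "top" or "wrist"; returns (picture, depth): 480x640x3 uint8, blue, green, red; 480x640 float32, m along the optical axis (not along the pixel's ray), 0 where there is no reading.
- r.camera_info(name): a dict with "vertical_fov" (degrees; the focal length in pixels is half the picture's height over the tangent of half this angle, whatever the lens; pixels are square), "cx", "cy" (the principal point, pixels), "R" (3x3) and "t" (3): a world point X has camera coordinates R X + t; the wrist camera has in their place "mount" (4x4, takes a point from camera to tool coordinates, whose origin is the TCP and whose axes are the flange's). Camera axes: x right, y down, z forward; pixel columns grow to the right and rows downward; lengths in m; the calibration is good to about 2 mm. A picture is of the moment at which its call begins: read the wrist's pose just before it. camera_info takes no time and is no camera call.
- r.sign_off(): hands the job in; it is judged then, once.
The state is a dict: "clock": time; "joint_positions": joint angles; "dq": joint speeds; "joint_efforts": joint torques, N m; "position": TCP position; "tool_rot": TCP orientation; "ft_force": force on the tool from outside, world axes, zero at the start; "wrist_torque": the same for the moment, N m; "finger_gap": finger opening in m; "gripper_force": force on a finger pad.
Only numpy, scipy, OpenCV 4.12 (cv2) and the standard library are available. Lean on these libraries where they do the work, as an engineer would, in place of code of your own. Each camera call takes 0.05 s, during which the arm holds its last target. There are 200 camera calls.

## Working session

There is one attempt and no reset: what is moved stays moved. The work goes in short steps, Python scripts to look and compute and a shell command to move; the robot and the scene stay as the last step left them, time stands still between calls to the robot, and variables do not carry over. Pictures are saved under pics/ and viewed, at most 10 in all, crops included, and the job is handed in when it is done.

```bash
mkdir -p pics; ls; cat > h.py <<'E'
import numpy as np, cv2
from rig import r
def info(n):
    i=r.camera_info(n); f=240/np.tan(np.radians(i["vertical_fov"])/2); return i,f
def world(n,u,v,z=None,depth=None,st=None):
    i,f=info(n); ray=np.array([(u-i["cx"])/f,(v-i["cy"])/f,1.])
    if "mount" in i:
        M=np.array(i["mount"]); R=np.array(st["tool_rot"]); o=R@M[:3,3]+np.array(st["position"]); d=R@M[:3,:3]@ray
    else:
        R=np.array(i["R"]); t=np.array(i["t"]); o=-R.T@t; d=R.T@ray
    s=depth if z is None else (z-o[2])/d[2]
    return o+s*d
E
python3 - <<'E'
from h import *
print({k:v for k,v in r.observe().items()})
for n in("top","scene"):
    p,d=r.read_camera(n); cv2.imwrite(f"pics/{n}0.png",p); np.save(f"pics/{n}0.npy",d); print(n,r.camera_info(n))
E
```

```text
pics
{'clock': 0.0, 'joint_positions': array([-7.73190596e+01,  3.02797769e+01,  8.21563032e+01,  6.42437448e-05,
        6.76879583e+01, -1.02272500e+01]), 'dq': array([ 0.04005152,  0.01183944, -0.04945362,  0.11272176, -0.0681173 ,
        0.05337896]), 'joint_efforts': array([ 4.95517979e-04, -4.42348087e+01, -1.78025740e+01, -2.37728100e-04,
        8.28652323e-03, -2.99905764e-06]), 'position': array([ 0.2431666 , -0.57504528,  0.25532531]), 'tool_rot': array([[ 9.21130029e-01,  3.89254731e-01, -4.74225197e-04],
       [ 3.89254829e-01, -9.21127687e-01,  2.11229723e-03],
       [ 3.85399730e-04, -2.13029486e-03, -9.99997657e-01]]), 'ft_force': array([ 1.09271397, -0.13995152, -0.1223922 ]), 'wrist_torque': array([-0.03924994,  0.02904437,  0.00917137]), 'gripper_force': 0.0, 'finger_gap': 0.08546919559860108}
top {'vertical_fov': 43.5290536690023, 'cx': 324.1951693005221, 'cy': 235.3335656594892, 'R': array([[-0.0148239 , -0.99983706,  0.01030121],
       [-0.9978083 ,  0.01412779, -0.0646452 ],
       [ 0.06448913, -0.01123693, -0.99785514]]), 't': array([0.01384319, 0.50953905, 1.28395242])}
scene {'vertical_fov': 42.87984592799869, 'cx': 318.5081795223802, 'cy': 234.41275179928576, 'R': array([[-0.795866  ,  0.60544732, -0.00555556],
       [ 0.44951985,  0.58470122, -0.67531947],
       [-0.40562202, -0.53996114, -0.73750441]]), 't': array([ 0.39337076, -0.19648251,  1.6461317 ])}
```

View pics/top0.png

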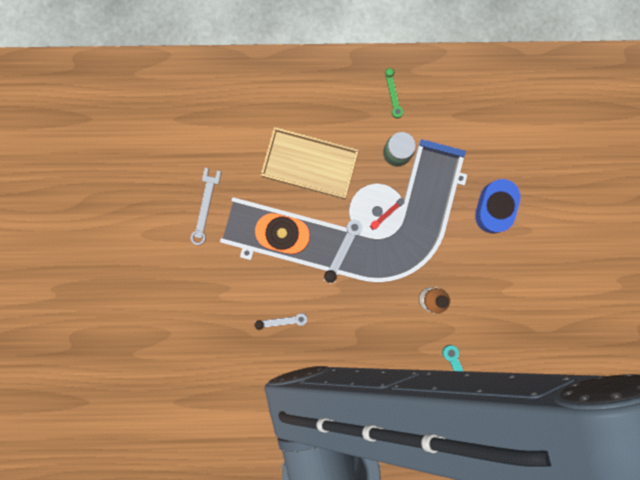

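View pics/scene0.png

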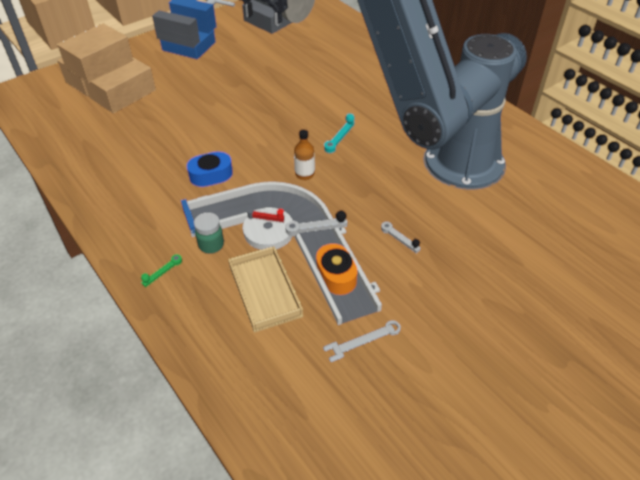

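The handle across the rails has its boss near (354,227) and its knob near (331,276). The disc is near (376,210), the tray near (310,162) and the carrier near (282,233). The small bar at (280,322) is the decoy. I'll enlarge this area.

```bash
python3 - <<'E'
from h import *
p=cv2.imread("pics/top0.png")[120:290,215:475]
cv2.imwrite("pics/crop1.png",cv2.resize(p,None,fx=3,fy=3,interpolation=cv2.INTER_CUBIC))
E
```

```text
(no output)
```

View pics/crop1.png

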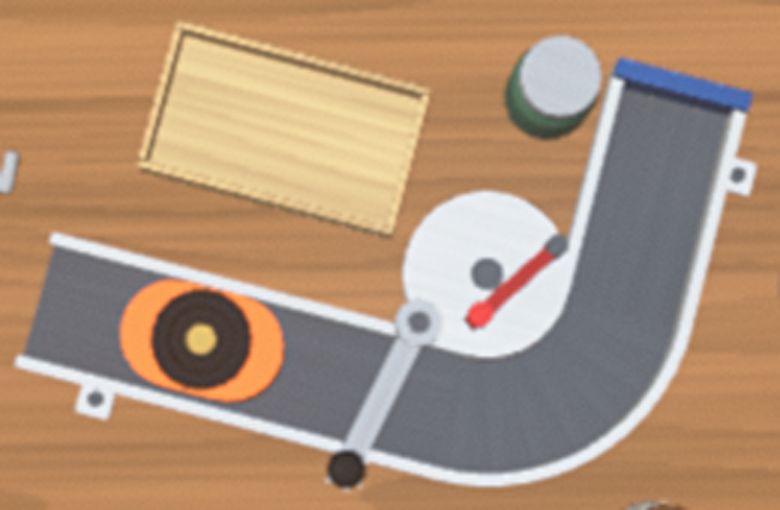

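```bash
cat > geo.py <<'E'
from h import *
from scipy.optimize import least_squares
W=lambda x,y,z:world("top",215+(x+.5)/3-.5,120+(y+.5)/3-.5,z)[:2]
obs=[((490,274),.022,(0,0)),((20,362),.022,(-148,310)),((54,239),.022,(-56,310)),((557,244),.044,(30,-42)),((614,78),.032,(162,-56)),((745,110),.032,(162,-150))]
P=np.array([W(*a,z) for a,z,_ in obs]); T=np.array([t for *_,t in obs])/1e3
rot=lambda a:np.array([[np.cos(a),-np.sin(a)],[np.sin(a),np.cos(a)]])
s=least_squares(lambda q:(T@rot(q[2]).T+q[:2]-P).ravel(),[.6,0,0]).x
tw=lambda x,y:rot(s[2])@np.array([x,y])/1e3+s[:2]
wt=lambda p:rot(s[2]).T@(np.array(p)[:2]-s[:2])*1e3
E
python3 - <<'E'
from geo import *
print("track",s[:2],np.degrees(s[2]),"res mm\n",(1e3*(T@rot(s[2]).T+s[:2]-P)).round(1))
for n,p,z in [("carrier",(202,340),.044),("wheel",(201,339),.054),("boss",(419,322),.04),("knob",(346,469),.064),("gknob",(481,315),.058)]:
    w=W(*p,z); print(n,w.round(4),wt(w).round(1))
tr=np.array([W(*p,.03) for p in [(178,26),(429,92),(391,234),(140,167)]]); c=tr.mean(0); print("tray",c,wt(c),np.linalg.norm(np.diff(tr,axis=0),axis=1),[np.degrees(np.arctan2(*(tr[a]-tr[b])[::-1])) for a,b in((0,3),(1,2))])
b,k=W(419,322,.04),W(346,469,.064); print("handle",(b+k)/2,np.linalg.norm(b-k),np.degrees(np.arctan2(*(b-k)[::-1])))
E
```

```text
track [ 0.56036767 -0.10869475] -15.532162567769582 res mm
 [[-0.   1.9]
 [-0.9  1.9]
 [-0.6  2. ]
 [-0.8 -0.9]
 [ 1.5 -4.1]
 [ 0.8 -0.8]]
carrier [0.5141 0.096 ] [-99.4 184.8]
wheel [0.5141 0.0961] [-99.4 184.9]
boss [ 0.525  -0.0576] [-47.7  39.7]
knob [ 0.4219 -0.0038] [-161.5   64. ]
gknob [ 0.5279 -0.1   ] [-33.6  -0.3]
tray [0.66591052 0.03598942] [ 62.94503723 167.66253606] [0.18716331 0.1066262  0.18635318] [np.float64(-15.426633141448301), np.float64(-15.863625275969202)]
handle [ 0.47345181 -0.03071799] 0.11633458092629677 -27.56886765545801
```

```bash
cat > go.py <<'E'
# usage: go.py x y z yaw(deg of tool x) -> delta in tool axes, units
import sys; from h import *
a=[float(v) for v in sys.argv[1:]]; o=r.observe(); R=np.array(o["tool_rot"]); p=np.array(o["position"])
yaw=np.degrees(np.arctan2(R[1,0],R[0,0]))
print("t",round(o["clock"],2),"pos",p.round(4),"yaw",yaw.round(1),"tilt",R[:2,2].round(3),"F",np.round(o["ft_force"],1),"gap",round(o["finger_gap"],4))
if len(a)>=3: print("shift units",(R.T@(np.array(a[:3])-p)/.04).round(2),end=" ")
if len(a)==4: print("turnz units",-(((a[3]-yaw+180)%360)-180)/6)
E
R='[[0.53,-0.514,0.0625,0,0,0],[0.53,-0.514,0.0625,0,0,0],[0.53,-0.514,0.0625,0,0,0],[0.53,-0.514,0.0625,0,0,0],[0.53,-0.514,0.0625,0,0,0]]' 
python3 -m inch '[[0.53,-0.514,0.0625,0,0,0],[0.53,-0.514,0.0625,0,0,0],[0.53,-0.514,0.0625,0,0,0],[0.53,-0.514,0.0625,0,0,0],[0.53,-0.514,0.0625,0,0,0]]' 1
python3 -m inch '[[0.53,-0.514,0.0625,0,0,0],[0.53,-0.514,0.0625,0,0,0],[0.53,-0.514,0.0625,0,0,0],[0.53,-0.514,0.0625,0,0,0],[0.53,-0.514,0.0625,0,0,0]]'
python3 -m inch '[[0.53,-0.514,0.0625,0,0,0],[0.53,-0.514,0.0625,0,0,0],[0.53,-0.514,0.0625,0,0,0],[0.53,-0.514,0.0625,0,0,0],[0.53,-0.514,0.0625,0,0,0]]'
python3 -m inch '[[0.53,-0.514,0.0625,0,0,0],[0.53,-0.514,0.0625,0,0,0],[0.53,-0.514,0.0625,0,0,0],[0.53,-0.514,0.0625,0,0,0],[0.53,-0.514,0.0625,0,0,0]]'
for i in 1 2 3 4; do python3 -m inch '[[0,0,0,0,0,-1],[0,0,0,0,0,-1],[0,0,0,0,0,-1],[0,0,0,0,0,-1],[0,0,0,0,0,-1]]'; done
python3 go.py 0.4735 -0.031 0.2 152.4
```

```text
clock: 0.52
position: [0.3011, -0.4382, 0.2433]
tool_rot: [[0.921, 0.389, -0.0], [0.389, -0.921, 0.001], [0.0, -0.001, -1.0]]
ft_force: [0.0, 0.2, 0.4]
finger_gap: 0.0856
gripper_force: 0.0
clock: 0.93
position: [0.3587, -0.3022, 0.231]
tool_rot: [[0.921, 0.389, -0.0], [0.389, -0.921, 0.001], [-0.0, -0.001, -1.0]]
ft_force: [0.3, 0.7, 0.2]
finger_gap: 0.0854
gripper_force: 0.0
clock: 1.35
position: [0.4163, -0.1663, 0.2185]
tool_rot: [[0.921, 0.389, -0.0], [0.389, -0.921, 0.0], [-0.0, -0.0, -1.0]]
ft_force: [0.9, -0.4, -0.3]
finger_gap: 0.0849
gripper_force: 0.0
clock: 1.77
position: [0.474, -0.0304, 0.206]
tool_rot: [[0.921, 0.389, -0.001], [0.389, -0.921, 0.0], [-0.0, -0.0, -1.0]]
ft_force: [0.0, -0.2, 0.0]
finger_gap: 0.0855
gripper_force: 0.0
clock: 2.18
position: [0.4736, -0.0316, 0.206]
tool_rot: [[0.599, 0.801, -0.001], [0.801, -0.599, 0.0], [-0.0, -0.001, -1.0]]
ft_force: [0.7, 0.7, -0.5]
finger_gap: 0.0849
gripper_force: 0.0
clock: 2.6
position: [0.4736, -0.0318, 0.2061]
tool_rot: [[0.118, 0.993, -0.001], [0.993, -0.118, 0.0], [0.0, -0.001, -1.0]]
ft_force: [-0.1, -0.7, 1.0]
finger_gap: 0.0856
gripper_force: 0.0
clock: 3.02
position: [0.4736, -0.0318, 0.2061]
tool_rot: [[-0.394, 0.919, -0.001], [0.919, 0.394, 0.0], [0.0, -0.001, -1.0]]
ft_force: [0.1, 0.3, 0.0]
finger_gap: 0.0854
gripper_force: 0.0
clock: 3.43
position: [0.4735, -0.0318, 0.2061]
tool_rot: [[-0.801, 0.599, -0.001], [0.599, 0.801, 0.0], [0.001, -0.0, -1.0]]
ft_force: [-0.3, 0.6, 1.1]
finger_gap: 0.0855
gripper_force: 0.0
t 3.43 pos [ 0.4735 -0.0318  0.2061] yaw 143.2 tilt [-0.001  0.   ] F [-0.3  0.6  1.1] gap 0.0855
shift units [0.01 0.02 0.15] turnz units -1.532878868900563
```

```bash
python3 -m inch '[[0,0,0,0,0,-0.8],[0,0,0,0,0,-0.73],[0,0,0,0,0,0],[0,0,0,0,0,0],[0,0,0,0,0,0]]' | grep clock
python3 - <<'E'
from h import *
import pickle
o=r.observe(); p,d=r.read_camera("wrist"); cv2.imwrite("pics/w1.png",p); pickle.dump((o,d),open("pics/w1.pkl","wb")); print(o["position"])
E
```

```text
clock: 3.85
[ 0.47369031 -0.03185087  0.20618438]
```

View pics/w1.png

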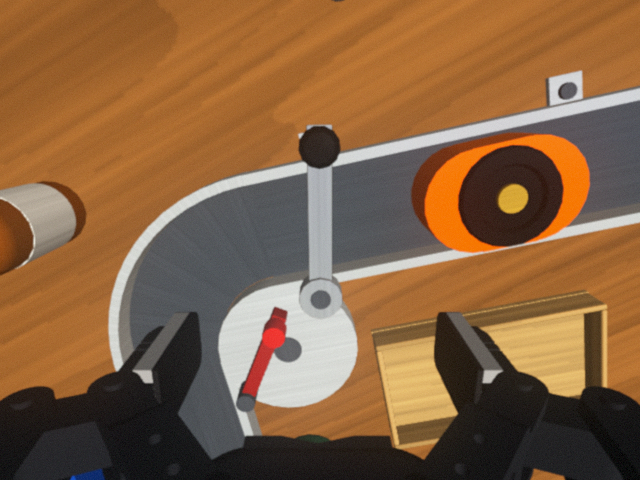

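The handle runs straight along the image columns, with its boss at (320,298) and its black knob at (320,147). The gate knob is at (275,337).

```bash
python3 - <<'E'
from geo import *
import pickle
o,d=pickle.load(open("pics/w1.pkl","rb"))
w=lambda u,v,z:world("wrist",u,v,z,st=o)
b,k=w(320,298,.04),w(320,147,.064)
print(b,k,"mid",(b+k)/2,np.linalg.norm((b-k)[:2]),np.degrees(np.arctan2(*(b-k)[1::-1])))
for n,u,v,z in[("gknob",275,337,.058),("post",245,402,.044),("wheel",513,199,.054),("disc",288,349,.022)]:
    x=w(u,v,z); print(n,x.round(4),wt(x).round(1))
print("bottle",wt(world("top",440,301,.14)))
print("jar",wt(world("top",401,145,.08)))
E
python3 go.py 0.4735 -0.031 0.03 152.4
```

```text
[ 0.52701034 -0.0574481   0.04      ] [ 0.42434212 -0.00333683  0.064     ] mid [ 0.47567623 -0.03039246  0.052     ] 0.11605512716926007 -27.7914700834287
gknob [ 0.532  -0.0984  0.058 ] [-30.1   2.3]
post [ 0.58   -0.1564  0.044 ] [ 31.6 -40.7]
wheel [0.5176 0.0968 0.054 ] [-96.2 186.6]
disc [ 0.5641 -0.1081  0.022 ] [3.4 1.6]
bottle [-154.38267761 -154.01700379]
jar [138.94398767  -9.8401644 ]
t 3.9 pos [ 0.4737 -0.0319  0.2062] yaw 152.0 tilt [-0.  0.] F [-1.  -0.1 -0.9] gap 0.0858
shift units [0.01 0.02 4.41] turnz units -0.06478220793002265
```

```bash

python3 -m inch '[[0,0.04,0.8,0,0,0],[0,0,0.8,0,0,0],[0,0,0.8,0,0,0],[0,0,0.6,0,0,0],[0,0,0.4,0,0,0]]' 1 40 | grep -E "clock|force"
python3 -m inch '[[0,0,0.4,0,0,0],[0,0,0.3,0,0,0],[0,0,0.13,0,0,0],[0,0,0,0,0,0],[0,0,0,0,0,0]]' | grep -E "clock|force"
python3 go.py
python3 -m inch '[[0,0,0,0,0,0],[0,0,0,0,0,0],[0,0,0,0,0,0],[0,0,0,0,0,0],[0,0,0,0,0,0]]' 0 40| grep -E "clock|force|gap"
python3 -m inch '[[0,0,0,0,0,0],[0,0,0,0,0,0],[0,0,0,0,0,0],[0,0,0,0,0,0],[0,0,0,0,0,0]]' | grep -E "clock|force|gap"
python3 go.py
```

```text
clock: 4.32
ft_force: [0.4, 0.5, -0.4]
gripper_force: 0.0
clock: 4.73
ft_force: [0.7, -0.2, -0.4]
gripper_force: 0.0
t 4.73 pos [ 0.4747 -0.0305  0.0372] yaw 152.1 tilt [-0.  0.] F [ 0.7 -0.2 -0.4] gap 0.0855
clock: 5.15
ft_force: [0.5, -0.9, -0.7]
finger_gap: 0.0252
gripper_force: 0.0
clock: 5.57
ft_force: [-0.2, 0.1, 5.8]
finger_gap: 0.0169
gripper_force: 39.8
t 5.57 pos [ 0.4747 -0.0305  0.0375] yaw 152.1 tilt [ 0.001 -0.   ] F [-0.2  0.1  5.8] gap 0.0169
```

```bash

python3 -m inch '[[0,0,-0.3,0,0,0],[0,0,-0.6,0,0,0],[0,0,-0.8,0,0,0],[0,0,-0.8,0,0,0],[0,0,-0.6,0,0,0]]' | grep -E "clock|force|gap"
for i in 1 2; do python3 -m inch '[[0,0,0,0,0,1],[0,0,0,0,0,1],[0,0,0,0,0,1],[0,0,0,0,0,1],[0,0,0,0,0,1]]' | grep -E "clock|force|gap"; done
python3 -m inch '[[0,0,0,0,0,1],[0,0,0,0,0,1],[0,0,0,0,0,0.9],[0,0,0,0,0,0],[0,0,0,0,0,0]]' | grep -E "clock|force|gap"
python3 go.py 0.667 0.036 0.16 74.5
```

```text
clock: 5.98
ft_force: [0.6, 0.0, -1.9]
finger_gap: 0.0173
gripper_force: 39.4
clock: 6.4
ft_force: [-0.2, 0.1, -1.3]
finger_gap: 0.0172
gripper_force: 39.4
clock: 6.82
ft_force: [0.3, 0.2, -1.2]
finger_gap: 0.0168
gripper_force: 39.4
clock: 7.23
ft_force: [-0.1, 0.1, -1.6]
finger_gap: 0.0176
gripper_force: 39.4
t 7.23 pos [ 0.4741 -0.0303  0.1608] yaw 74.8 tilt [-0.001  0.   ] F [-0.1  0.1 -1.6] gap 0.0176
shift units [2.86 4.22 0.01] turnz units 0.05314901718087602
```

```bash

python3 -m inch '[[0.36,0.53,0,0,0,0],[0.36,0.53,0,0,0,0],[0.36,0.53,0,0,0,0],[0.36,0.53,0,0,0,0],[0.36,0.53,0,0,0,0]]' | grep -E "clock|gap"
python3 -m inch '[[0.36,0.53,0,0,0,0],[0.36,0.53,0,0,0,0],[0.34,0.51,0,0,0,0],[0,0,0,0,0,0],[0,0,0,0,0,0]]' | grep -E "clock|gap"
python3 go.py 0.667 0.036 0.16 74.5
python3 - <<'E'
from h import *
import pickle
o=r.observe(); p,d=r.read_camera("wrist"); cv2.imwrite("pics/w2.png",p); pickle.dump((o,d),open("pics/w2.pkl","wb"))
E
```

```text
clock: 7.65
finger_gap: 0.0173
clock: 8.07
finger_gap: 0.0171
t 8.07 pos [0.668  0.0358 0.1603] yaw 74.8 tilt [-0.001  0.   ] F [-0.3  0.5 -1.7] gap 0.0171
shift units [-0.   -0.02  0.01] turnz units 0.05684557579931967
```

View pics/w2.png

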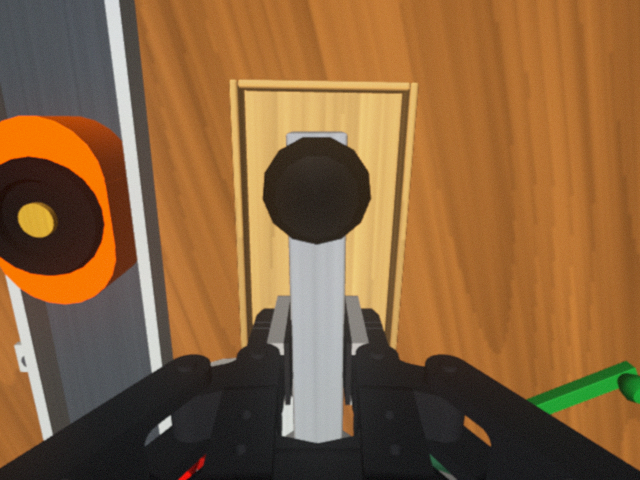

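```bash
python3 - <<'E'
from h import *
import pickle
o,_=pickle.load(open("pics/w2.pkl","rb")); R=np.array(o["tool_rot"])
for u,v in((231,81),(416,85)): print((R.T@(world("wrist",u,v,.03,st=o)-o["position"])*1e3).round(1))
E
python3 -m inch '[[0,0,0.7,0,0,0],[0,0,0.8,0,0,0],[0,0,0.6,0,0,0],[0,0,0.4,0,0,0],[0,0,0.3,0,0,0]]' | grep -E "clock|force"
python3 -m inch '[[0,0,0.25,0,0,0],[0,0,0.1,0,0,0],[0,0,0,0,0,0],[0,0,0,0,0,0],[0,0,0,0,0,0]]' | grep -E "clock|force"
python3 go.py 0.667 0.036 0.032
```

```text
[ 95.6 -49.4 130.3]
[ 93.5  57.8 130.2]
clock: 8.53
ft_force: [-0.4, -0.5, -0.5]
gripper_force: 39.5
clock: 8.95
ft_force: [-0.5, -1.1, -0.6]
gripper_force: 39.5
t 8.95 pos [0.6684 0.0352 0.0364] yaw 74.7 tilt [ 0.002 -0.   ] F [-0.5 -1.1 -0.6] gap 0.0174
shift units [ 0.01 -0.04  0.11]
```

```bash

python3 -m inch '[[0,0.06,0.06,0,0,0],[0,0,0.06,0,0,0],[0,0,0,0,0,0],[0,0,0,0,0,0],[0,0,0,0,0,0]]' | grep -E "clock|force"
python3 -m inch '[[0,0,0,0,0,0],[0,0,0,0,0,0],[0,0,0,0,0,0],[0,0,0,0,0,0],[0,0,0,0,0,0]]' 0.45| grep -E "clock|force|gap"
python3 -m inch '[[0,0,-0.3,0,0,0],[0,0,-0.6,0,0,0],[0,0,-0.8,0,0,0],[0,0,-0.8,0,0,0],[0,0,-0.6,0,0,0]]' | grep -E "clock|force|gap"
python3 - <<'E'
from h import *
import pickle
o=r.observe(); p,d=r.read_camera("wrist"); cv2.imwrite("pics/w3.png",p); pickle.dump((o,d),open("pics/w3.pkl","wb"))
E
```

```text
clock: 9.37
ft_force: [1.1, 0.1, -1.2]
gripper_force: 39.8
clock: 9.78
ft_force: [-0.0, -0.7, -0.3]
finger_gap: 0.0381
gripper_force: 0.0
clock: 10.2
ft_force: [0.6, -0.3, -0.1]
finger_gap: 0.0385
gripper_force: 0.0
```

View pics/w3.png

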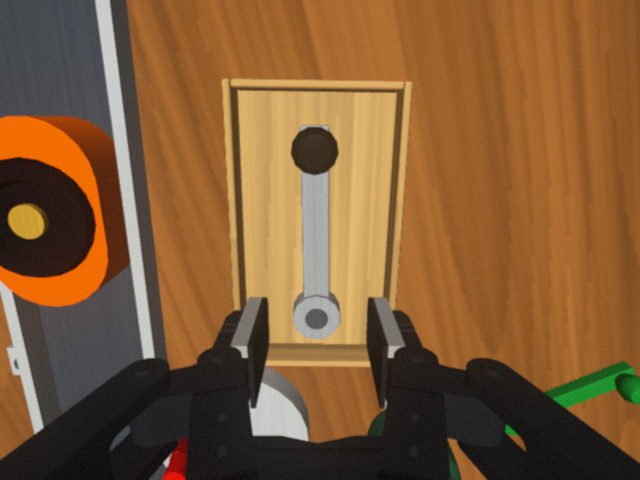

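The handle lies flat and centred in the tray, with its boss at (317,318), its knob at (315,150) and clearance all round. Next is the carrier.

```bash
cat > gt.py <<'E'
# gt.py tx ty z phi : target in track frame (mm); phi = turn of travel
import sys; from geo import *
OFF=rot(s[2])@np.array([.003,.001])
o=r.observe(); R=np.array(o["tool_rot"]); p=np.array(o["position"]); yaw=np.degrees(np.arctan2(R[1,0],R[0,0])); y0=np.degrees(s[2])+90
print("t",round(o["clock"],2),"track",wt(p[:2]-OFF).round(1),"z",p[2].round(4),"phi",(yaw-y0).round(1),"F",np.round(o["ft_force"],1),"gap",round(o["finger_gap"],3))
if len(sys.argv)>4:
    a=[float(v) for v in sys.argv[1:]]; q=np.r_[tw(a[0],a[1])+OFF,a[2]]
    print("shift",(R.T@(q-p)/.04).round(2),"turn",((yaw-y0-a[3])/6).round(2))
E
python3 gt.py -102 285 0.157 0
```

```text
t 10.25 track [ 67.8 167.2] z 0.163 phi 0.2 F [1.1 0.2 3.1] gap 0.038
shift [ 2.96 -4.23  0.1 ] turn 0.04
```

```bash

for i in 1 2; do python3 -m inch '[[0.3,-0.423,0,0,0,0],[0.3,-0.423,0,0,0,0],[0.3,-0.423,0,0,0,0],[0.3,-0.423,0,0,0,0],[0.28,-0.423,0,0,0,0]]' 0 30| grep -E "clock"; done
python3 gt.py -102 285 0.04 0
python3 - <<'E'
from geo import *
o=r.observe(); p,d=r.read_camera("wrist"); cv2.imwrite("pics/w4.png",p)
hsv=cv2.cvtColor(p,cv2.COLOR_BGR2HSV); m=cv2.inRange(hsv,(5,180,150),(18,255,255)); ys,xs=np.nonzero(m)
print(len(xs),xs.min(),xs.max(),ys.min(),ys.max())
E
```

```text
clock: 10.67
clock: 11.08
t 11.08 track [-106.3  284.9] z 0.1551 phi 0.2 F [0.1 0.5 0.5] gap -0.0
shift [0.   0.1  2.88] turn 0.04
127988 0 639 0 471
```

View pics/w4.png

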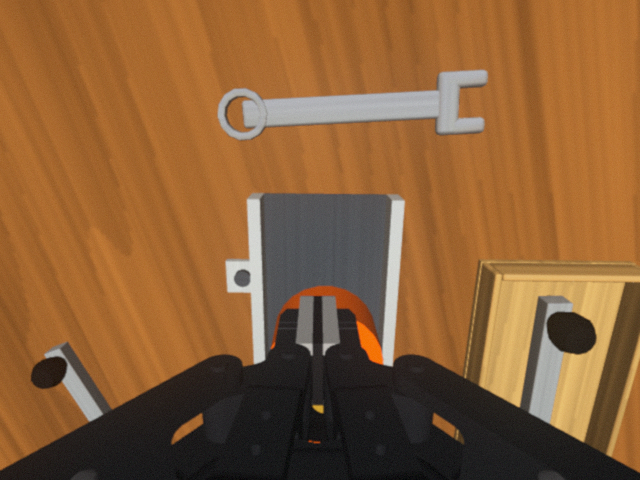

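The carrier's rear end is at (323,287), the rail ends are at (256,195) and (395,197), and the closed fingertips are at about (318,300).

```bash
python3 - <<'E'
from h import *
o=r.observe(); R=np.array(o["tool_rot"])
for n,u,v,z in(("apex",323,287,.044),("railL",256,195,.022),("railR",396,197,.022)): print(n,(R.T@(world("wrist",u,v,z,st=o)-o["position"])*1e3).round(1))
E
python3 gt.py
```

```text
apex [-25.    4.2 110.8]
railL [ 28.5 -38.3 133. ]
railR [ 27.3  50.5 132.6]
t 11.13 track [-110.5  286.2] z 0.1548 phi 0.3 F [-2.5  1.4 -0.4] gap 0.0
```

```bash

python3 -m inch '[[0,0.05,0.5,0,0,0],[0,0.05,0.7,0,0,0],[0,0.05,0.7,0,0,0],[0,0,0.5,0,0,0],[0,0,0.3,0,0,0]]' | grep -E "clock|force"
python3 -m inch '[[0,0,0.17,0,0,0],[0,0,0,0,0,0],[0,0,0,0,0,0],[0,0,0,0,0,0],[0,0,0,0,0,0]]' | grep -E "clock|force"
python3 gt.py -102 275 0.04 0
```

```text
clock: 11.55
ft_force: [-0.4, -0.1, -1.0]
gripper_force: 0.0
clock: 11.97
ft_force: [-0.4, 0.0, -0.8]
gripper_force: 0.0
t 11.97 track [-98.7 284.6] z 0.0409 phi 0.2 F [-0.4  0.  -0.8] gap -0.0
shift [-0.24 -0.08  0.02] turn 0.04
```

```bash

python3 -m inch '[[-0.08,-0.03,0,0,0,0],[-0.08,-0.03,0,0,0,0],[-0.08,0,0,0,0,0],[-0.08,0,0,0,0,0],[-0.08,0,0,0,0,0]]' | grep -E "force:"
for i in 1 2 3; do python3 -m inch '[[-0.08,0,0,0,0,0],[-0.08,0,0,0,0,0],[-0.08,0,0,0,0,0],[-0.08,0,0,0,0,0],[-0.08,0,0,0,0,0]]' | grep -E "ft_force:"; done
python3 gt.py -102 100 0.04 0
```

```text
ft_force: [-0.3, 0.1, 0.1]
gripper_force: 0.0
ft_force: [1.0, 2.0, -1.1]
ft_force: [1.1, 1.1, -0.1]
ft_force: [0.7, 0.5, -1.3]
t 13.63 track [-101.7  219.9] z 0.0395 phi 0.2 F [ 0.7  0.5 -1.3] gap -0.0
shift [-3.   -0.02 -0.01] turn 0.04
```

```bash

for i in 1 2 3 4 5 6 7; do python3 -m inch '[[-0.12,0,0,0,0,0],[-0.12,0,0,0,0,0],[-0.12,0,0,0,0,0],[-0.12,0,0,0,0,0],[-0.12,0,0,0,0,0]]' | grep -E "ft_force:"; done
python3 gt.py -102 25 0.04 0
```

```text
ft_force: [0.6, 2.0, -0.8]
ft_force: [0.6, 1.3, -1.6]
ft_force: [-0.1, 1.8, -1.3]
ft_force: [0.4, 2.1, -1.1]
ft_force: [0.3, 2.1, -1.8]
ft_force: [0.2, 1.7, -2.7]
ft_force: [0.3, 1.9, -1.3]
t 16.55 track [-101.    51.8] z 0.0395 phi 0.2 F [ 0.3  1.9 -1.3] gap 0.0
shift [-0.67 -0.03 -0.01] turn 0.04
```

```bash

python3 -m inch '[[-0.12,0,0,0,0,0],[-0.12,0,0,0,0,0],[-0.12,0,0,0,0,0],[-0.12,0,0,0,0,0],[-0.12,0,0,0,0,0]]' | grep -E "ft_force:"
python3 -m inch '[[-0.12,0,0,0,0,-0.47],[-0.12,-0.006,0,0,0,-0.47],[-0.12,-0.012,0,0,0,-0.47],[-0.12,-0.017,0,0,0,-0.47],[-0.12,-0.023,0,0,0,-0.47]]' | grep -E "ft_force:"
python3 gt.py
for i in 1 2; do python3 -m inch '[[-0.117,-0.026,0,0,0,-0.45],[-0.117,-0.026,0,0,0,-0.45],[-0.117,-0.026,0,0,0,-0.45],[-0.117,-0.026,0,0,0,-0.45],[-0.117,-0.026,0,0,0,-0.45]]' | grep -E "ft_force:"; done
python3 gt.py -91 -46 0.04 41
```

```text
ft_force: [-0.0, 18.4, 4.6]
ft_force: [-3.3, 22.3, 7.9]
t 17.38 track [-108.8    7. ] z 0.0394 phi 14.4 F [-3.3 22.3  7.9] gap 0.0
ft_force: [-6.8, 18.5, 11.6]
ft_force: [-11.2, 21.1, 18.7]
t 18.22 track [-103.4  -36.7] z 0.0395 phi 41.4 F [-11.2  21.1  18.7] gap 0.0
shift [-0.38  0.08 -0.02] turn 0.07
```

```bash
python3 - <<'E'
from h import *
a,_=r.read_camera("top"); b,_=r.read_camera("scene")
c=cv2.resize(a[170:290,280:460],(396*2//2*1,264)); e=cv2.resize(b[190:310,250:410],(396,297))
cv2.imwrite("pics/m1.png",np.vstack([cv2.resize(a[170:290,290:450],(640,480))[:300] if 0 else cv2.resize(a[190:290,300:460],(480,300)),cv2.resize(b[190:290,230:390],(480,300))]))
print(r.observe()["ft_force"])
E
```

```text
[-12.75327516  16.88821777  16.56006264]
```

View pics/m1.png

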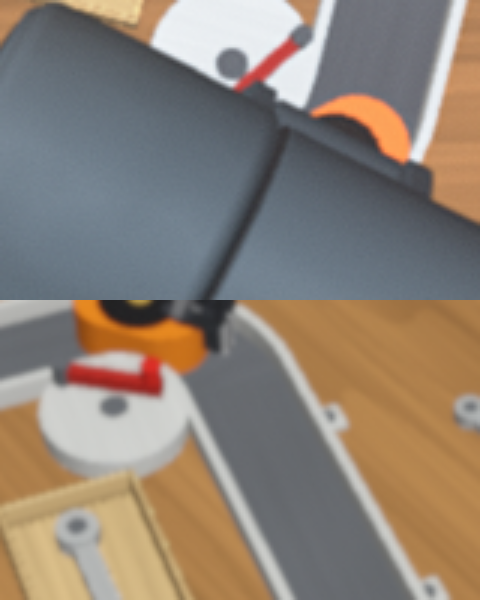

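The carrier is in the corner with the gripper behind it, and the drag has grown. I'll back off, find the wheel hub numerically and push again from a lower, better-angled position.

```bash

python3 -m inch '[[0.1,0,0,0,0,0],[0.2,0,0,0,0,0],[0.2,0,0,0,0,0],[0.2,0,0,0,0,0],[0,0,0,0,0,0]]' | grep -E "ft_force:"
cat > car.py <<'E'
from geo import *
OFF=np.array([3,1])
p,d=r.read_camera("scene"); hsv=cv2.cvtColor(p,cv2.COLOR_BGR2HSV)
m=cv2.inRange(hsv,(19,100,100),(32,255,255)); o=cv2.inRange(hsv,(6,200,140),(17,255,255))
n,l,st,c=cv2.connectedComponentsWithStats(o); k=1+np.argmax(st[1:,4]); x,y,w,h,a=st[k]
print("orange box",x,y,w,h,a)
m2=np.zeros_like(m); m2[y-5:y+h+5,x-5:x+w+5]=m[y-5:y+h+5,x-5:x+w+5]
q=np.argwhere(m2); print("hub px",len(q))
if len(q): v,u=q.mean(0); t=wt(world("scene",u,v,.055))-OFF; print("hub",u.round(1),v.round(1),"track",t.round(1),"R",np.hypot(*t).round(1),"alpha",np.degrees(np.arctan2(-t[1],-t[0])).round(1))
E
python3 car.py; python3 gt.py
```

```text
ft_force: [0.2, -0.2, 0.2]
orange box 256 179 43 34 585
hub px 64
hub 276.0 187.3 track [-51.6 -84.3] R 98.9 alpha 58.5
t 18.78 track [-107.9  -20.7] z 0.0396 phi 41.4 F [-0.6 -0.5 -0.1] gap -0.0
```

```bash
python3 gt.py -113 -36 0.034 57; python3 - <<'E'
import numpy as np
for al in (58,66,74,82,90):
    th=np.radians(al-31); print(al,(-116*np.cos(th)).round(1),(-116*np.sin(th)).round(1))
E
```

```text
t 18.78 track [-107.9  -20.7] z 0.0396 phi 41.4 F [-0.6 -0.5 -0.1] gap -0.0
shift [-0.2  -0.35  0.14] turn -2.6
58 -103.4 -52.7
66 -95.0 -66.5
74 -84.8 -79.1
82 -73.0 -90.1
90 -59.7 -99.4
```

```bash

python3 -m inch '[[-0.04,-0.14,0.04,0,0,-0.6],[-0.04,-0.1,0.04,0,0,-0.6],[-0.05,-0.08,0.03,0,0,-0.7],[-0.04,-0.05,0.03,0,0,-0.7],[0,0,0,0,0,0]]' | grep -E "ft_force:"
python3 gt.py -103.4 -52.7 0.034 58
```

```text
ft_force: [-0.7, -0.1, 0.2]
t 19.2 track [-112.1  -37.1] z 0.0338 phi 56.9 F [-0.7 -0.1  0.2] gap 0.0
shift [-0.4  -0.21 -0.  ] turn -0.18
```

```bash

python3 -m inch '[[-0.08,-0.042,0,0,0,-0.05],[-0.08,-0.042,0,0,0,-0.05],[-0.08,-0.042,0,0,0,-0.05],[-0.08,-0.042,0,0,0,0],[-0.08,-0.042,0,0,0,0]]' | grep -E "ft_force:"
python3 gt.py -95 -66.5 0.034 66
```

```text
ft_force: [-3.8, 6.7, 4.4]
t 19.62 track [-107.   -50.9] z 0.0339 phi 57.8 F [-3.8  6.7  4.4] gap -0.0
shift [-0.46 -0.17 -0.01] turn -1.37
```

```bash

for i in 1 2; do python3 -m inch '[[-0.08,-0.02,0,0,0,-0.27],[-0.08,-0.02,0,0,0,-0.27],[-0.08,-0.02,0,0,0,-0.27],[-0.08,-0.02,0,0,0,-0.27],[-0.08,-0.02,0,0,0,-0.27]]' | grep -E "ft_force:";python3 gt.py; python3 car.py; done
```

```text
ft_force: [-11.3, 8.4, 9.0]
t 20.03 track [-100.   -60.5] z 0.0337 phi 66.0 F [-11.3   8.4   9. ] gap 0.0
orange box 249 180 43 31 650
hub px 65
hub 269.6 186.9 track [-37.6 -91.7] R 99.2 alpha 67.7
ft_force: [-25.8, 13.4, 24.1]
t 20.5 track [-96.5 -67.1] z 0.0336 phi 74.1 F [-25.8  13.4  24.1] gap 0.0
orange box 246 180 45 30 670
hub px 64
hub 267.2 187.0 track [-31.8 -93.5] R 98.7 alpha 71.2
```

```bash

cat > top.py <<'E'
from geo import *
p,d=r.read_camera("scene"); hsv=cv2.cvtColor(p,cv2.COLOR_BGR2HSV)
o=cv2.inRange(hsv,(6,200,120),(17,255,255)); n,l,st,c=cv2.connectedComponentsWithStats(o); k=1+np.argmax(st[1:,4])
q=np.argwhere((l==k)&(d>0)); X=np.array([world("scene",u,v,depth=d[v,u]) for v,u in q])
t=np.c_[np.array([wt(x) for x in X])-[3,1],X[:,2]*1e3]
print("z pct",np.percentile(t[:,2],[2,25,50,75,98]).round(1))
T=t[t[:,2]>38]; A=np.c_[T[:,:2]-T[:,:2].mean(0),np.ones(len(T))]; c=np.linalg.lstsq(A,T[:,2],rcond=None)[0]
print("top plane slope",c.round(3),len(T)); np.save("pics/topface.npy",T)
f=lambda P,q:np.hypot(*(P-q[:2]-np.clip((P-q[:2])@[np.sin(q[2]),-np.cos(q[2])],-20,20)[:,None]*[np.sin(q[2]),-np.cos(q[2])]).T)
h=cv2.convexHull(T[:,:2].astype(np.float32))[:,0]
print("bbox hull",h.round(0).tolist())
E
python3 top.py
python3 -m inch '[[0.1,0,0,0,0,0],[0.2,0,0,0,0,0],[0.2,0,0,0,0,0],[0,0,0,0,0,0],[0,0,0,0,0,0]]' | grep -E "ft_force:"
python3 top.py; python3 car.py; python3 gt.py
```

```text
z pct [14.3 33.2 42.5 45.5 51.8]
top plane slope [-5.0000e-03 -1.9000e-02  4.4721e+01] 443
bbox hull [[21.0, -92.0], [19.0, -82.0], [12.0, -72.0], [-39.0, -3.0], [-74.0, -54.0], [-75.0, -58.0], [-77.0, -61.0], [-81.0, -73.0], [-83.0, -86.0], [-83.0, -93.0], [-81.0, -102.0], [-75.0, -109.0], [-71.0, -113.0], [-20.0, -140.0], [-6.0, -139.0], [5.0, -137.0], [10.0, -130.0], [17.0, -116.0], [20.0, -103.0]]
ft_force: [0.7, -0.6, 0.3]
z pct [13.5 33.  42.6 45.4 51.8]
top plane slope [-6.0000e-03 -1.4000e-02  4.4691e+01] 449
bbox hull [[21.0, -94.0], [21.0, -88.0], [18.0, -80.0], [-34.0, -5.0], [-40.0, -5.0], [-80.0, -61.0], [-82.0, -69.0], [-83.0, -78.0], [-83.0, -86.0], [-82.0, -92.0], [-77.0, -106.0], [-71.0, -112.0], [-20.0, -143.0], [-1.0, -141.0], [2.0, -139.0], [10.0, -127.0], [16.0, -117.0], [18.0, -113.0], [20.0, -104.0]]
orange box 246 180 45 30 680
hub px 65
hub 267.0 187.0 track [-31.5 -93.7] R 98.9 alpha 71.4
t 21.12 track [-96.4 -67.6] z 0.034 phi 74.0 F [-0.1  0.6 -0.2] gap 0.0
```

```bash

python3 -m inch '[[0.2,0,-0.1,0,0,0.5],[0.2,0,-0.1,0,0,0.7],[0.1,0,-0.1,0,0,0.7],[0,0,-0.1,0,0,0.7],[0,0,0,0,0,0]]' 0.47 | grep -E "ft_force:|gap"
python3 gt.py -102.5 -50.5 0.05 58
```

```text
ft_force: [0.5, 0.1, 0.6]
finger_gap: 0.0401
t 21.53 track [-115.   -60.8] z 0.0504 phi 58.4 F [0.5 0.1 0.6] gap 0.04
shift [-0.13  0.38  0.01] turn 0.07
```

```bash

python3 -m inch '[[0,0.13,0.02,0,0,0],[0,0.13,0.02,0,0,0],[0,0.12,0.02,0,0,0],[-0.06,0,0,0,0,0],[-0.07,0,0,0,0,0]]' | grep -E "ft_force:|gap"
for i in 1 2; do python3 -m inch '[[-0.06,0,0,0,0,0],[-0.06,0,0,0,0,0],[-0.06,0,0,0,0,0],[-0.06,0,0,0,0,0],[-0.06,0,0,0,0,0]]' | grep -E "ft_force:|gap"; python3 gt.py; done
python3 car.py;python3 gt.py -85 -75 0.05 66
```

```text
ft_force: [0.4, 0.2, -0.1]
finger_gap: 0.0403
ft_force: [-0.3, 0.4, -0.4]
finger_gap: 0.0404
t 22.37 track [-94. -57.] z 0.0475 phi 58.4 F [-0.3  0.4 -0.4] gap 0.04
ft_force: [-3.6, 2.9, 2.1]
finger_gap: 0.0402
t 22.78 track [-86.2 -62.2] z 0.0472 phi 58.4 F [-3.6  2.9  2.1] gap 0.04
orange box 246 180 42 30 512
hub px 66
hub 266.8 187.0 track [-31.  -94.1] R 99.1 alpha 71.7
t 22.83 track [-86.  -62.4] z 0.0473 phi 58.4 F [-3.4  2.2  2.1] gap 0.04
shift [-0.19 -0.25 -0.07] turn -1.26
```

```bash
python3 gt.py -90 -74 0.0475 69
python3 -m inch '[[0,-0.07,0,0,0,-0.3],[-0.01,-0.07,0,0,0,-0.4],[-0.02,-0.07,0,0,0,-0.4],[-0.03,-0.07,0,0,0,-0.4],[-0.03,-0.07,0,0,0,-0.3]]' | grep -E "ft_force:"
python3 car.py;python3 gt.py -85 -82 0.0475 75
```

```text
t 22.83 track [-86.  -62.4] z 0.0473 phi 58.4 F [-3.4  2.2  2.1] gap 0.04
shift [-0.07 -0.3  -0.01] turn -1.76
ft_force: [-0.9, 2.7, 0.4]
orange box 244 180 43 30 636
hub px 63
hub 264.8 186.4 track [-27.1 -97.8] R 101.5 alpha 74.5
t 23.3 track [-87.9 -76.9] z 0.0474 phi 69.4 F [-1.2  2.7  0.5] gap 0.04
shift [-0.11 -0.09 -0.  ] turn -0.94
```

```bash
python3 gt.py -82 -87 0.0475 79
python3 -m inch '[[-0.05,-0.03,0,0,0,-0.3],[-0.05,-0.03,0,0,0,-0.3],[-0.05,-0.035,0,0,0,-0.35],[-0.05,-0.035,0,0,0,-0.35],[-0.05,-0.03,0,0,0,-0.3]]' | grep -E "ft_force:"
python3 car.py;python3 gt.py -73 -95 0.0475 84
```

```text
t 23.3 track [-87.9 -76.9] z 0.0474 phi 69.4 F [-1.2  2.7  0.5] gap 0.04
shift [-0.23 -0.18 -0.  ] turn -1.61
ft_force: [-1.7, 1.1, 0.9]
orange box 239 180 45 30 664
hub px 66
hub 260.6 187.1 track [-16.7 -99.5] R 100.9 alpha 80.5
t 23.77 track [-79.5 -86.3] z 0.0474 phi 78.9 F [-1.7  0.3 -0.7] gap 0.04
shift [-0.2  -0.18 -0.  ] turn -0.85
```

```bash

python3 -m inch '[[-0.05,-0.035,0,0,0,-0.2],[-0.05,-0.035,0,0,0,-0.2],[-0.05,-0.035,0,0,0,-0.2],[-0.05,-0.035,0,0,0,-0.2],[-0.05,-0.03,0,0,0,-0.2]]' | grep -E "ft_force:"
python3 gt.py
python3 -m inch '[[-0.06,-0.025,0,0,0,-0.2],[-0.06,-0.025,0,0,0,-0.2],[-0.06,-0.025,0,0,0,-0.2],[-0.06,-0.02,0,0,0,-0.2],[-0.06,-0.02,0,0,0,-0.1]]' | grep -E "ft_force:"
python3 car.py;python3 gt.py 20 -102 0.0475 90
```

```text
ft_force: [-3.3, -0.8, -1.6]
t 24.18 track [-70.3 -94.5] z 0.0474 phi 84.9 F [-3.3 -0.8 -1.6] gap 0.04
ft_force: [-1.4, -0.3, -1.0]
orange box 230 181 45 32 646
hub px 64
hub 251.1 189.2 track [   7.2 -100.7] R 101.0 alpha 94.1
t 24.65 track [-57.8 -99.8] z 0.0476 phi 90.3 F [-1.2 -0.7 -1.7] gap 0.04
shift [-1.95 -0.07  0.  ] turn 0.05
```

```bash

for i in 1 2 3 4; do python3 -m inch '[[-0.1,-0.003,0,0,0,0],[-0.1,-0.003,0,0,0,0],[-0.1,-0.003,0,0,0,0],[-0.1,-0.003,0,0,0,0],[-0.1,-0.003,0,0,0,0]]' | grep -E "ft_force:"; done
python3 car.py;python3 gt.py 39 -102 0.0475 90
```

```text
ft_force: [-3.0, 1.2, 0.1]
ft_force: [-2.8, 0.3, 0.4]
ft_force: [-2.6, 0.9, 1.3]
ft_force: [-2.6, 0.2, 0.6]
orange box 199 189 46 29 492
hub px 67
hub 220.0 197.8 track [  85.9 -100.3] R 132.0 alpha 130.6
t 26.37 track [  22.8 -101.7] z 0.0476 phi 90.2 F [-1.3 -0.3 -0.5] gap 0.04
shift [-0.4  -0.01  0.  ] turn 0.04
```

```bash

python3 -m inch '[[-0.06,0,0,0,0,0],[-0.06,0,0,0,0,0],[-0.06,0,0,0,0,0],[-0.05,0,0,0,0,0],[-0.05,0,0,0,0,0]]' | grep -E "ft_force:"
for i in 1 2 3 4; do python3 -m inch '[[-0.02,0,0,0,0,0],[-0.02,0,0,0,0,0],[-0.02,0,0,0,0,0],[-0.02,0,0,0,0,0],[-0.02,0,0,0,0,0]]' | grep -E "ft_force:"; python3 gt.py; done
python3 car.py
```

```text
ft_force: [-2.7, 0.6, 1.0]
ft_force: [-4.2, 1.5, 2.9]
t 27.2 track [  36.3 -101.4] z 0.0475 phi 90.2 F [-4.2  1.5  2.9] gap 0.04
ft_force: [-4.7, 1.1, 3.0]
t 27.62 track [  39.8 -101.3] z 0.0474 phi 90.2 F [-4.7  1.1  3. ] gap 0.04
ft_force: [-12.6, 0.3, 8.7]
t 28.03 track [  40.1 -101.2] z 0.0473 phi 90.3 F [-12.6   0.3   8.7] gap 0.04
ft_force: [-19.2, -0.1, 10.8]
t 28.45 track [  40.5 -101.2] z 0.0473 phi 90.3 F [-19.2  -0.1  10.8] gap 0.04
orange box 216 191 22 27 283
hub px 52
hub 213.6 199.7 track [102.  -99.7] R 142.6 alpha 135.6
```

```bash

python3 -m inch '[[0.15,0,0,0,0,0],[0.3,0,0,0,0,0],[0.3,0,-0.1,0,0,0],[0,0,-0.7,0,0,0],[0,0,-0.8,0,0,0]]' | grep -E "ft_force:"
python3 -m inch '[[0,0,-0.8,0,0,0],[0,0,-0.3,0,0,0],[0,0,0,0,0,0],[0,0,0,0,0,0],[0,0,0,0,0,0]]' | grep -E "ft_force:"
python3 car.py
python3 - <<'E'
from geo import *
p,d=r.read_camera("scene"); cv2.imwrite("pics/s5.png",p)
hsv=cv2.cvtColor(p,cv2.COLOR_BGR2HSV); m=cv2.inRange(hsv,(0,200,90),(4,255,255))|cv2.inRange(hsv,(176,200,90),(180,255,255)); m[:180]=0
q=np.argwhere((m>0)&(d>0)); q=q[(q[:,1]>200)&(q[:,1]<360)&(q[:,0]<300)]
X=np.array([world("scene",u,v,depth=d[v,u]) for v,u in q]); t=np.c_[[wt(x)-[3,1] for x in X],X[:,2]*1e3]
h=t[t[:,2]>52]; print(len(t),len(h),"knob top",np.median(h,0).round(1),h.min(0).round(1),h.max(0).round(1),"all",t.min(0).round(1),t.max(0).round(1))
E
python3 gt.py
```

```text
ft_force: [0.8, 0.3, 0.6]
ft_force: [-0.1, 0.2, 0.1]
orange box 216 191 22 27 291
hub px 52
hub 213.6 199.7 track [102.  -99.7] R 142.6 alpha 135.6
100 18 knob top [-30.8   4.   56.3] [-36.3  -4.7  53.2] [-25.8   9.7  61.3] all [-36.3 -33.   34.2] [24.3  9.7 61.3]
t 29.43 track [  17.6 -101.2] z 0.1538 phi 90.2 F [ 0.1 -0.2  0.7] gap 0.04
```

```bash
python3 - <<'E'
from h import *
p=cv2.imread("pics/s5.png"); cv2.imwrite("pics/s5c.png",cv2.resize(p[170:290,180:340],(800,600),interpolation=cv2.INTER_CUBIC))
E
```

```text
(no output)
```

View pics/s5c.png

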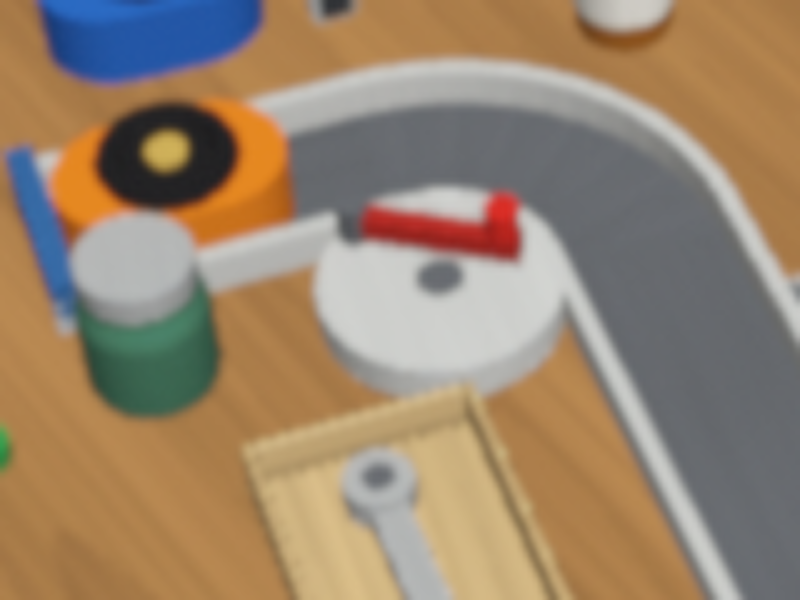

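The carrier is home against the blue stop, and the handle is in the tray. The gate is still open, with its knob at crop pixel (503,208), about (-33, 2) mm in the track frame.

```bash
python3 gt.py -33 2 0.154 90
python3 -m inch '[[0.2,0.4,0,0,0,0],[0.25,0.5,0,0,0,0],[0.25,0.5,0,0,0,0],[0.25,0.5,0,0,0,0],[0.25,0.5,0,0,0,0]]' 0.5 20 | grep clock
python3 -m inch '[[0.07,0.18,0,0,0,0],[0,0,0,0,0,0],[0,0,0,0,0,0],[0,0,0,0,0,0],[0,0,0,0,0,0]]'  | grep -E "clock|gap"
python3 gt.py -33 2 0.071 90
python3 - <<'E'
from geo import *
o=r.observe(); p,d=r.read_camera("wrist"); cv2.imwrite("pics/w6.png",p)
hsv=cv2.cvtColor(p,cv2.COLOR_BGR2HSV); m=cv2.inRange(hsv,(0,150,60),(3,255,255))|cv2.inRange(hsv,(177,150,60),(180,255,255))
q=np.argwhere((m>0)&(d>0)); R=np.array(o["tool_rot"])
X=np.array([world("wrist",u,v,depth=d[v,u],st=o) for v,u in q]); h=X[(X[:,2]>.05)&(X[:,2]<.07)]
print(len(X),len(h))
if len(h): c=(h.min(0)+h.max(0))/2; print("knob world",c,"track",wt(c)-[3,1],"tool mm",(R.T@(c-o["position"])*1e3).round(1),np.ptp(h,0))
E
```

```text
t 29.43 track [  17.6 -101.2] z 0.1538 phi 90.2 F [ 0.1 -0.2  0.7] gap 0.04
shift [1.26 2.59 0.  ] turn 0.04
clock: 29.85
clock: 30.27
finger_gap: 0.0427
t 30.27 track [-32.    0.6] z 0.1554 phi 90.2 F [-0.1  0.5 -0. ] gap 0.043
shift [0.03 0.04 2.11] turn 0.03
2160 745
knob world [ 0.53123817 -0.10004087  0.05565273] track [-33.38302103  -0.462432  ] tool mm [ 1.5 -1.  99.8] [0.01708697 0.01718726 0.01075305]
```

```bash

python3 -m inch '[[0.03,-0.02,0.4,0,0,0],[0,0,0.5,0,0,0],[0,0,0.5,0,0,0],[0,0,0.4,0,0,0],[0,0,0.3,0,0,0]]' | grep -E "force|gap"
python3 -m inch '[[0,0,0,0,0,0],[0,0,0,0,0,0],[0,0,0,0,0,0],[0,0,0,0,0,0],[0,0,0,0,0,0]]' 0 20 | grep -E "force|gap"
python3 gt.py
python3 - <<'E'
import numpy as np
P=np.array([30,-42]); a=np.degrees(np.arctan2(41.5,-63.4)); print(a)
prev=None
for k in range(14):
    t=np.radians(a+(270-a)*k/13); x=P+75*np.array([np.cos(t),np.sin(t)])
    if prev is not None: dd=x-prev; print(k,x.round(1),"toolunits x,y",(-dd[0]/40).round(3),(dd[1]/40).round(3))
    prev=x
E
```

```text
ft_force: [-0.7, -0.3, 0.2]
finger_gap: 0.0427
gripper_force: 0.0
ft_force: [-0.1, -2.7, -9.7]
finger_gap: 0.0169
gripper_force: 19.7
t 31.15 track [-33.8   0.2] z 0.0715 phi 90.2 F [-0.1 -2.7 -9.7] gap 0.017
146.792279398231
1 [-38.7 -11.8] toolunits x,y 0.148 -0.272
2 [-42.7 -23.5] toolunits x,y 0.101 -0.293
3 [-44.7 -35.8] toolunits x,y 0.051 -0.306
4 [-44.7 -48.1] toolunits x,y 0.0 -0.31
5 [-42.7 -60.4] toolunits x,y -0.051 -0.306
6 [-38.7 -72.1] toolunits x,y -0.1 -0.293
7 [-32.8 -83. ] toolunits x,y -0.147 -0.273
8 [-25.2 -92.8] toolunits x,y -0.19 -0.245
9 [ -16.1 -101.2] toolunits x,y -0.228 -0.21
10 [  -5.7 -108. ] toolunits x,y -0.259 -0.17
11 [   5.6 -112.9] toolunits x,y -0.284 -0.124
12 [  17.7 -116. ] toolunits x,y -0.3 -0.076
13 [  30. -117.] toolunits x,y -0.309 -0.026
```

```bash

python3 -m inch '[[0.074,-0.136,0,0,0,0],[0.074,-0.136,0,0,0,0],[0.05,-0.146,0,0,0,0],[0.05,-0.146,0,0,0,0],[0.025,-0.153,0,0,0,0]]' | grep -E "ft_force|gap"
python3 -m inch '[[0.025,-0.153,0,0,0,0],[0,-0.155,0,0,0,0],[0,-0.155,0,0,0,0],[-0.025,-0.153,0,0,0,0],[-0.025,-0.153,0,0,0,0]]' | grep -E "ft_force|gap"
python3 gt.py -42.7 -60.4 0.0715 90
python3 -m inch '[[-0.05,-0.146,0,0,0,0],[-0.05,-0.146,0,0,0,0],[-0.074,-0.136,0,0,0,0],[-0.074,-0.136,0,0,0,0],[-0.095,-0.122,0,0,0,0]]' | grep -E "ft_force|gap"
python3 gt.py -29 -88 0.0715 90
```

```text
ft_force: [-3.8, 6.0, -3.3]
finger_gap: 0.0169
ft_force: [-4.0, 3.3, -3.7]
finger_gap: 0.0169
t 31.98 track [-48.9 -58.6] z 0.0714 phi 90.3 F [-4.   3.3 -3.7] gap 0.017
shift [-0.16 -0.05 -0.01] turn 0.04
ft_force: [-5.1, 0.9, -5.0]
finger_gap: 0.0167
t 32.4 track [-32.2 -87. ] z 0.0714 phi 90.2 F [-5.1  0.9 -5. ] gap 0.017
shift [-0.08 -0.03 -0.  ] turn 0.04
```

```bash

python3 -m inch '[[-0.095,-0.122,0,0,0,0],[-0.114,-0.105,0,0,0,0],[-0.114,-0.105,0,0,0,0],[-0.13,-0.085,0,0,0,0],[-0.13,-0.085,0,0,0,0]]' | grep -E "ft_force|gap"
python3 -m inch '[[-0.142,-0.062,0,0,0,0],[-0.142,-0.062,0,0,0,0],[-0.15,-0.038,0,0,0,0],[-0.12,-0.03,0,0,0,0],[-0.06,-0.01,0,0,0,0]]' | grep -E "ft_force|gap"
python3 gt.py 30 -117 0.0715 90
```

```text
ft_force: [-3.7, 1.4, -6.5]
finger_gap: 0.0168
ft_force: [-3.6, -3.8, -7.6]
finger_gap: 0.0167
t 33.23 track [  19.8 -115.5] z 0.0715 phi 90.3 F [-3.6 -3.8 -7.6] gap 0.017
shift [-0.25 -0.04 -0.  ] turn 0.04
```

```bash

for i in 1 2 3; do python3 -m inch '[[-0.03,-0.005,0,0,0,0],[-0.03,-0.005,0,0,0,0],[-0.03,0,0,0,0,0],[-0.03,0,0,0,0,0],[-0.02,0,0,0,0,0]]' | grep -E "ft_force"; python3 gt.py; done
```

```text
ft_force: [-4.1, -6.7, -8.3]
t 33.65 track [  24.8 -116.2] z 0.0714 phi 90.3 F [-4.1 -6.7 -8.3] gap 0.017
ft_force: [-3.3, -5.1, -8.7]
t 34.07 track [  30.9 -116.7] z 0.0714 phi 90.3 F [-3.3 -5.1 -8.7] gap 0.017
ft_force: [-7.0, -5.5, -6.3]
t 34.48 track [  35.4 -116.9] z 0.0713 phi 90.3 F [-7.  -5.5 -6.3] gap 0.017
```

```bash

python3 -m inch '[[-0.03,0,0,0,0,0],[-0.03,0,0,0,0,0],[-0.02,0,0,0,0,0],[0,0,0,0,0,0],[0,0,0,0,0,0]]' | grep -E "ft_force"; python3 gt.py
python3 -m inch '[[0.03,0,0,0,0,0],[0.03,0,0,0,0,0],[0,0,0,0,0,0],[0,0,0,0,0,0],[0,0,0,0,0,0]]' 0.5 | grep -E "ft_force|gap"
python3 -m inch '[[0,0,-0.3,0,0,0],[0,0,-0.6,0,0,0],[0,0,-0.8,0,0,0],[0,0,-0.8,0,0,0],[0,0,-0.3,0,0,0]]' | grep -E "ft_force|gap"
python3 -m inch '[[0.5,0,0,0,0,0],[0.8,0,0,0,0,0],[0.8,0,0,0,0,0],[0.5,0,0,0,0,0],[0,0,0,0,0,0]]' | grep -E "ft_force|gap"
python3 car.py
python3 - <<'E'
from h import *
p,_=r.read_camera("scene"); cv2.imwrite("pics/end.png",cv2.resize(p[170:290,180:340],(800,600),interpolation=cv2.INTER_CUBIC))
from geo import *
o=r.observe(); p,d=r.read_camera("wrist"); 
hsv=cv2.cvtColor(p,cv2.COLOR_BGR2HSV); m=cv2.inRange(hsv,(0,150,60),(3,255,255))|cv2.inRange(hsv,(177,150,60),(180,255,255))
p2,d2=r.read_camera("scene")
for n,pp,dd,st in(("wrist",p,d,o),("scene",p2,d2,None)):
    hsv=cv2.cvtColor(pp,cv2.COLOR_BGR2HSV); m=cv2.inRange(hsv,(0,150,60),(3,255,255))|cv2.inRange(hsv,(177,150,60),(180,255,255))
    X=np.array([world(n,u,v,depth=dd[v,u],st=st) for v,u in np.argwhere((m>0)&(dd>0))])
    if len(X):
        t=np.c_[[wt(x)-[3,1] for x in X],X[:,2]]; h=t[(t[:,2]>.05)&(t[:,2]<.064)&(abs(t[:,0])<150)&(abs(t[:,1])<160)]
        if len(h): print(n,len(h),h.min(0),h.max(0),np.median(h,0))
E
```

```text
ft_force: [-10.8, -5.5, -3.1]
t 34.9 track [  35.9 -116.8] z 0.0713 phi 90.3 F [-10.8  -5.5  -3.1] gap 0.017
ft_force: [-0.3, -0.5, 0.8]
finger_gap: 0.0426
ft_force: [0.6, -1.4, 0.1]
finger_gap: 0.0427
ft_force: [-0.8, 1.0, 0.5]
finger_gap: 0.0428
orange box 216 191 22 27 289
hub px 52
hub 213.6 199.7 track [102.  -99.7] R 142.6 alpha 135.6
wrist 563 [ 1.95479377e+01 -1.25395442e+02  5.00148404e-02] [ 7.52656730e+01 -8.42641500e+01  6.06847595e-02] [ 2.62910582e+01 -1.16819684e+02  5.86467130e-02]
scene 23 [ 2.48922657e+01 -1.19409261e+02  5.06034150e-02] [ 3.64995251e+01 -1.04307914e+02  6.29077247e-02] [ 3.03144439e+01 -1.10934663e+02  5.87482299e-02]
```

View pics/end.png

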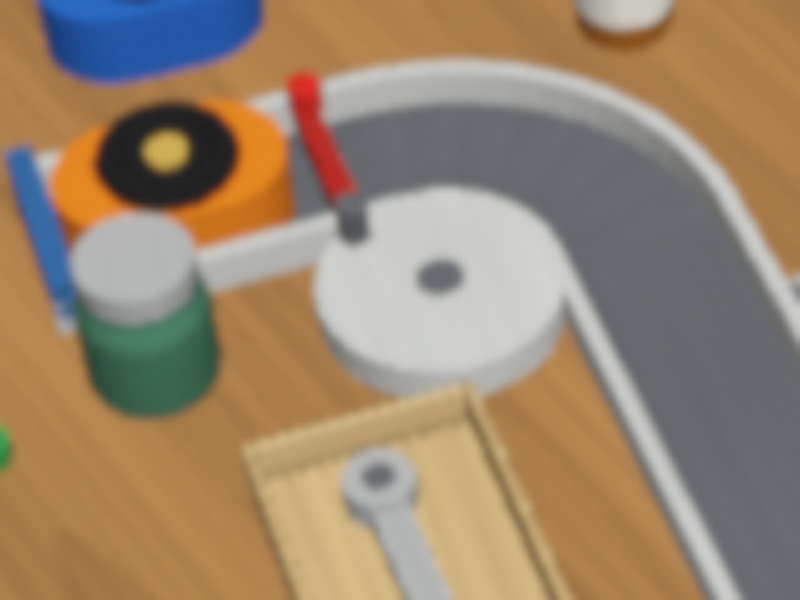

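The gate stands square across the exit leg, with its knob at crop pixel (303,88), or x ≈ 28–30 mm in the track frame. The carrier hasn't moved and the gripper is clear of everything.

```bash
python3 -c "
from rig import r
print(r.sign_off())"
```

```text
the job is handed in; nothing more can be done
None
```

I handed the job in at about 35 s on the robot's clock: the handle lies flat in the tray, the carrier is home against the blue stop (wrist force peaked around 38 N when it jammed in the corner, before I backed off and re-angled the push), the gate is shut and everything is released; no verdict came back.

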